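Sweep the inspected caps into the bin

ROBOT

A 7-joint arm with a two-finger parallel gripper is mounted at the origin on the work surface. World frame = base frame: x ahead of the robot, y to its left, z up, the work surface at z = 0. Lengths are in mm, angles in rad, forces in N, time in s.
With the tool pointing down it reaches from about 400 to 875 mm from the base axis. Payload 4.4 kg.
Tool frame: the origin (TCP) lies at the very end of the fingers, on their centre line; the grasp point (between the pads) lies 19 mm behind it; z points along the fingers, x is the direction in which the jaws open and shut, and the axes are right-handed (so a half turn about z gives the same grasp; the last joint's range is limited). The gripper opens to 85 mm and grips with 20 to 120 N. Pads are 22 mm wide; open, the fingers measure 114 mm over their backs; the gripper's body (76 mm by 85 mm) begins 54 mm behind the grasp point. The pads swing forward as they close: fully open they stand 13 mm farther back than shut.
Start: joints at [1.141, 0.628, 0.038, 1.517, -0.027, 0.996, -0.02], TCP at [231.316, -607.462, 231.313] pointing down, gripper open.
Joint ranges: [-3.06, 3.06], [-0.37, 2.12], [-1.25, 1.32], [0.18, 2.47], [-1.1, 4.24], [0.23, 1.98], [-2.94, 2.94]. Speed limits (rad/s): [2.57, 2.57, 3.14, 3.14, 3.14, 3.14, 3.14].

INTERFACE

Orientations are given as [roll, pitch, yaw] about the fixed x, y, z axes, in that order (R = Rz(yaw) Ry(pitch) Rx(roll)).
In Python, from cell import telemetry, get_image, get_calibration, ctrl gives the robot as it stands. The module is installed in compiled form; this text tells all that it offers.
- The arm moves only by the tool arm_command, never from a script. Its arguments are lists of equal length, an entry for each row: "rot": the turn, a rotation vector about the world's x, y, z in degrees, a list of three; "slide": the shift along the world's x, y, z in mm, a list of three; "gripper": the finger opening in mm, from 0 to 85.4. A call has 1 to 5 rows; each row shifts and turns the pose as measured when the row begins; what a row does not reach is not made up. A row lasts 1/12 s, in which the tool goes at most 41.7 mm and 7.16 degrees, less where a joint would pass 70% of its speed; a pose out of reach is approached as far as the arm can. A call with a gripper value outside its range is refused whole. The fingers move at their own pace and stop on an object; the grip force is fixed at half the most. Time passes only in rows, so rows that do not move let the fingers close. It gives the time, the measured TCP pose, the force and the opening at its end, in the units of the state.
- telemetry.read_state(): the state, without advancing time (a new reading comes with each control period).
- get_image(name): name is "side" or "top" or "wrist"; returns (picture, depth): 420x560x3 uint8, red, green, blue; 420x560 float32, mm along the optical axis (not along the pixel's ray), 0 where there is no reading.
- get_calibration(name): a dict with "fx", "fy", "cx", "cy" (pixels), "xyz" and "attitude" of the camera in the world. Camera axes: x right, y up, looking along -z (the intrinsics and any distortion apply to the point x, -y, -z); pixel columns grow to the right and rows downward; lengths in mm; the calibration is good to about 2 mm. A picture is of the moment at which its call begins: read the wrist's pose just before it. get_calibration takes no time and is no camera call; for the wrist camera it gives the pose at the moment of the call.
- ctrl.finish_job(): hands the job in, once; it reports no verdict.
The state is a dict: "clock": time; "qpos": joint angles; "qd": joint speeds; "tau": joint torques, N m; "eef_pos": TCP position; "tool_rot": TCP orientation; "force": force on the tool from outside, world axes, zero at the start; "torque": the same for the moment, N m; "width": finger opening in mm.
Only numpy, scipy, OpenCV 4.12 (cv2) and the standard library are available. Lean on these libraries where they do the work, as an engineer would, in place of code of your own. Each camera call takes 0.05 s, during which the arm holds its last target.

TASK

Sweep the four loose screw caps along the inspection tray and off its open end into the black bin below. Only push them with the fingers, never pick up or lift a cap; work around the sample bottle and the ring gauge so that they stay standing where they are on the tray, and leave everything else on the bench alone.

Things in the scene. Friction and masses are not known exactly. Their poses are not given: they have to be found in the camera images.
- tray: fixed stainless inspection tray on four legs, standing on the table. Origin on the table under the middle of the tray, z up. The flat deck, coated dark grey, lies 75 mm above the origin and runs from x = -120 to +120 mm and from y = -181 to +156 mm (between the rims). A rim 12 mm high stands on the deck along three sides (both x sides and the -y end); the +y end is open, with a rolled edge at y = 156 mm, over the bin. Differs in place and yaw from start to start.
- bin: fixed black plastic open bin, 260 (x) by 140 (y) by 55 mm high, walls 4 mm, standing on the table under the tray's open end; the deck's open edge overhangs its near wall by about 11 mm. Origin at the centre of its underside, axes as the tray's.
- cap1: loose white plastic screw cap, a ribbed disc 40 mm in diameter and 15 mm high, about 12 g, lying flat on the tray deck; closed top up. Origin at the centre of the underside as it lies at the start, z up.
- cap2: loose white plastic screw cap, a ribbed disc 40 mm in diameter and 15 mm high, about 12 g, lying flat on the tray deck; the hollow side with its foil liner up. Origin at the centre of the underside as it lies at the start, z up.
- cap3: loose white plastic screw cap, a ribbed disc 40 mm in diameter and 15 mm high, about 12 g, lying flat on the tray deck; closed top up. Origin at the centre of the underside as it lies at the start, z up.
- cap4: loose white plastic screw cap, a ribbed disc 40 mm in diameter and 15 mm high, about 12 g, lying flat on the tray deck; the hollow side with its foil liner up. Origin at the centre of the underside as it lies at the start, z up.
- bottle: sealed sample bottle without its cap, standing upright on the tray deck: white plastic, round, 46 mm in diameter, 55 mm high with a foil-closed neck, about 70 g. Origin at the centre of its underside. It stays where it is.
- gauge: bright steel ring gauge lying flat on the tray deck: 46 mm outside, 32 mm hole, 22 mm high, about 130 g. Origin at the centre of its underside. It stays where it is.
- packed1: capped filled bottle, 46 mm in diameter, 92 mm high, standing on the table beside the tray. Origin at the centre of its underside. Not part of the job.
- packed2: capped filled bottle, 46 mm in diameter, 92 mm high, standing on the table beside the tray. Origin at the centre of its underside. Not part of the job.
- tape: roll of paper tape lying on the table beside the tray, 100 mm across, 48 mm high. Origin at the centre of its underside. Not part of the job.
- tub: clear tub with a grey lid, 72 mm across, 75 mm high, standing on the table beside the tray. Origin at the centre of its underside. Not part of the job.
- screwdriver: screwdriver lying on the table beside the tray. Origin under its middle. Not part of the job.
Things that resemble listed ones, but are neither listed nor needed, are in the scene too. What is shaped like the cap1 but blue is not meant.

How it is judged:
By the outcome, as a careful person would: the job done as asked, in the order asked, and still so for the second after the job is handed in, with the robot touching nothing.
It also fails if it takes over 64 s, if anything falls off the work surface, if the arm or the gripper's body presses on something with over 40 N, if the wrist force passes 120 N, or if a joint passes its speed limit or range.

## Working session

There is one attempt and no reset: what is moved stays moved. The work goes in short steps, Python scripts to look and compute and a tool call to move; the robot and the scene stay as the last step left them, time stands still between calls to the robot, and variables do not carry over. Pictures are saved under pics/ and viewed, and the job is handed in when it is done.

Besides the shell and the picture viewer there is one more tool, called after "Call:" by a JSON object that holds its "name" and its "arguments", one argument or row to a line. arm_command: Moves the arm, as the interface text tells. Its arguments: {"type":"object","properties":{"rot":{"type":"array"},"slide":{"type":"array"},"gripper":{"type":"array"}},"required":["rot","slide","gripper"]}

```bash
mkdir -p pics; cat > h.py <<'E'
import numpy as np, cv2
from cell import telemetry, get_image, get_calibration, ctrl
E
python3 - <<'E'
from h import *
s=telemetry.read_state(); print(s)
for n in ("top","side"):
    c=get_calibration(n); print(n,c)
    p,d=get_image(n); cv2.imwrite(f"pics/{n}0.png",p[:,:,::-1]); np.savez(f"{n}0.npz",p=p,d=d)
E
```

```text
{'clock': 0.0, 'qpos': array([ 1.14117568,  0.62933321,  0.03842746,  1.51837694, -0.0270008 ,
        0.99632753, -0.01999279]), 'qd': array([ 0.00100671,  0.00091427,  0.00131961,  0.00243414, -0.00036832,
        0.00200206, -0.00031589]), 'tau': array([-4.16367657e-04, -5.63402617e+01,  1.22576639e+00, -1.93449622e+01,
        1.09383330e-02,  1.02893528e-02, -1.08628055e-05]), 'eef_pos': array([ 231.10812441, -606.84282317,  230.39435681]), 'tool_rot': array([ 3.14157666e+00,  1.92744363e-03, -1.20695740e+00]), 'force': array([-0.55782377,  0.1765746 ,  0.30605421]), 'torque': array([-0.06446675, -0.0448957 , -0.0060465 ]), 'width': 85.14488488383599}
top {'fx': 493.5300520982786, 'fy': 493.5300520982786, 'cx': 282.1017170996452, 'cy': 206.91191538901361, 'xyz': array([457.71304172,  12.80265137, 976.60635671]), 'attitude': array([ 2.30943993e-01,  2.90404053e-04, -1.65803732e+00])}
side {'fx': 460.34748876236665, 'fy': 460.34748876236665, 'cx': 276.28729615158824, 'cy': 209.77993235851844, 'xyz': array([ 587.76766469, -749.55950619,  663.03723219]), 'attitude': array([ 0.89256724,  0.00955841, -0.08614723])}
```

View pics/top0.png

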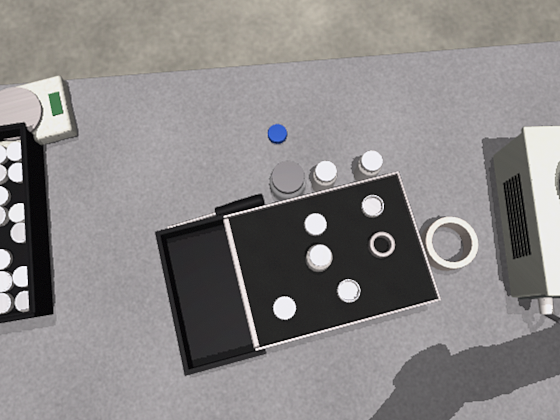

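View pics/side0.png

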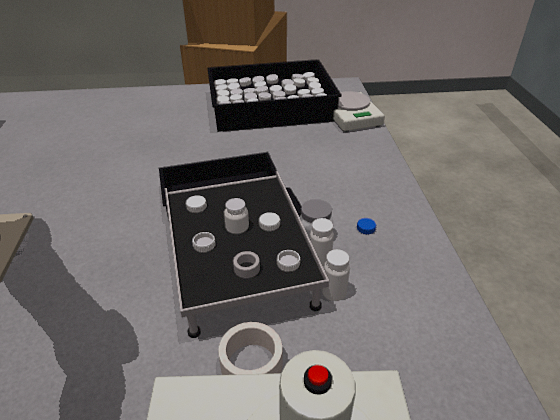

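The top view shows the tray with its open edge on the left, from (226,218) to (257,348), and the bin beyond it. The caps are at (316,224) and (284,308) closed, and at (372,206) and (348,291) hollow. The bottle is at (319,258) and the gauge at (382,244). The blue cap at (277,133) is off the tray and not meant.

```bash
cat >> h.py <<'E'
from scipy.spatial.transform import Rotation as Ro
def ray(c,u,v):
    R=Ro.from_euler('xyz',c['attitude']).as_matrix()
    return R@np.array([(u-c['cx'])/c['fx'],-(v-c['cy'])/c['fy'],-1.])
def onz(c,u,v,z):
    r=ray(c,u,v); return c['xyz']+r*(z-c['xyz'][2])/r[2]
def proj(c,P):
    R=Ro.from_euler('xyz',c['attitude']).as_matrix()
    q=(np.asarray(P)-c['xyz'])@R
    return np.stack([c['cx']+c['fx']*q[...,0]/-q[...,2], c['cy']-c['fy']*q[...,1]/-q[...,2]],-1)
E
python3 - <<'E'
from h import *
c=get_calibration('top'); z=np.load('top0.npz'); d=z['d'];p=z['p']
def dp(u,v): return (c['xyz']+ray(c,u,v)*d[v,u]).round(0)
for n,u,v in [('closedA',316,224),('hollowA',372,206),('closedB',284,308),('hollowB',348,291),('bottle',319,256),('deck',300,270),('deck2',400,280),('deck3',350,240),('table',100,300)]: print(n,dp(u,v))
cv2.imwrite('pics/crop0.png',cv2.resize(p[150:390,150:480,::-1],None,fx=2.4,fy=2.4,interpolation=cv2.INTER_CUBIC))
c2=get_calibration('side');p2=np.load('side0.npz')['p']
cv2.imwrite('pics/crop0s.png',cv2.resize(p2[140:350,140:360,::-1],None,fx=2.8,fy=2.8,interpolation=cv2.INTER_CUBIC))
E
```

```text
closedA [628. -64.  88.]
hollowA [ 656. -173.   77.]
closedB [483.   7.  89.]
hollowB [ 503. -110.   79.]
bottle [564. -60. 128.]
deck [549. -28.  74.]
deck2 [ 515. -207.   72.]
deck3 [ 595. -125.   76.]
table [532. 362.   1.]
```

View pics/crop0.png

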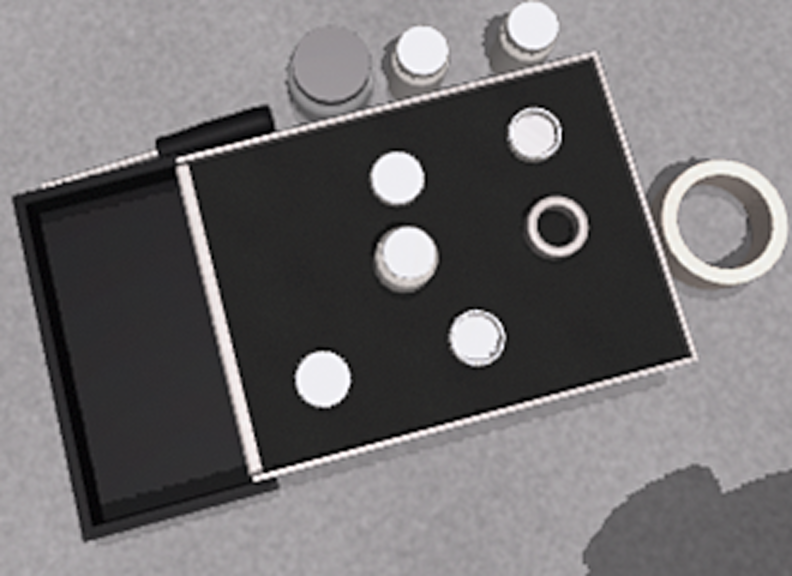

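View pics/crop0s.png

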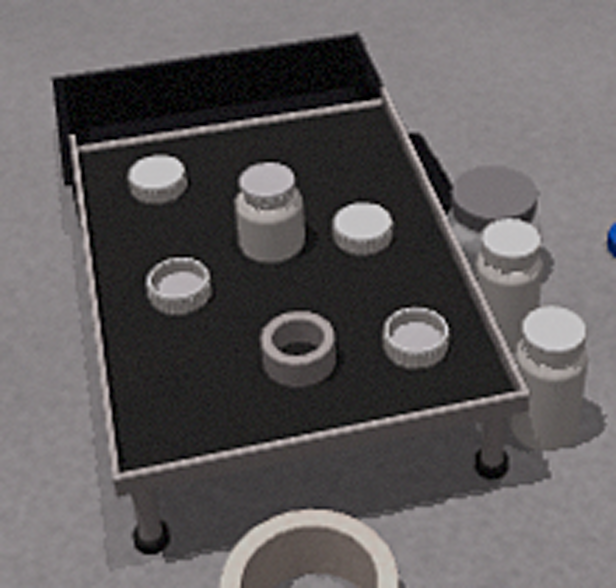

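```bash
python3 - <<'E'
from h import *
c=get_calibration('top')
f=lambda u,v,z:onz(c,u/2.4+150-.3,v/2.4+150-.3,z)
A=f(596,54,87);B=f(694,356,87);C=f(180,160,75);D=f(253,478,75)
print([x.round(0) for x in (A,B,C,D)],np.linalg.norm(A-B),np.linalg.norm(C-D),np.linalg.norm(A-C),np.linalg.norm(B-D))
yy=(C+D-A-B)[:2]; yy/=np.linalg.norm(yy); print('tray y dir',yy, 'yaw',np.degrees(np.arctan2(-yy[0],yy[1])))
yw=np.arctan2(-yy[0],yy[1]); R=np.array([[np.cos(yw),-np.sin(yw)],[np.sin(yw),np.cos(yw)]])
E=(C+D)[:2]/2; O=E-R@np.array([0,158]);print('O',O, 'backmid',R.T@((A+B)[:2]/2-O))
np.savez('tray.npz',O=O,R=R)
for n,u,v,z in [('cA',397,178,90),('hA',534,134,90),('cB',323,379,90),('hB',477,338,90),('bottle',410,254,130),('gauge',557,226,97),('tubtop',329,64,75),('p1',421,49,92),('p2',531,24,92),('sd l',160,145,20),('sd r',270,115,20)]:
    P=f(u,v,z); print(n,P.round(0),'tray',(R.T@(P[:2]-O)).round(0))
E
```

```text
[array([ 714., -228.,   87.]), array([ 476., -268.,   87.]), array([660., 103.,  75.]), array([418.,  64.,  75.])] 240.81498876554778 245.5882603376973 336.00423429335706 337.35258273926127
tray y dir [-0.16710355  0.98593935] yaw 9.619455805253871
O [565.3597123  -72.18361694] backmid [-4.91432843e-14 -1.78456051e+02]
cA [628. -63.  90.] tray [64. -1.]
hA [ 654. -171.   90.] tray [  70. -112.]
cB [484.   7.  90.] tray [-67.  92.]
hB [ 503. -109.   90.] tray [-67. -26.]
bottle [565. -63. 130.] tray [1. 9.]
gauge [ 580. -178.   97.] tray [  -3. -106.]
tubtop [728. -19.  75.] tray [169.  25.]
p1 [728. -92.  92.] tray [158. -46.]
p2 [ 741. -180.   92.] tray [ 156. -135.]
sd l [687. 124.  20.] tray [152. 173.]
sd r [704.  31.  20.] tray [154.  79.]
```

```bash
python3 - <<'E'
from h import *
for n in('top','side'):
    c=get_calibration(n); d=np.load(n+'0.npz')['d']
    v,u=np.mgrid[0:420:2,0:560:2]; u=u.ravel();v=v.ravel()
    R=Ro.from_euler('xyz',c['attitude']).as_matrix()
    r=np.stack([(u-c['cx'])/c['fx'],-(v-c['cy'])/c['fy'],-np.ones(len(u))],1)@R.T
    P=c['xyz']+r*d[v,u][:,None]; P=P[d[v,u]>0]
    m=(P[:,1]<-270)&(P[:,2]>60); Q=P[m]; print(n,m.sum())
    for y0 in range(-900,-250,50):
        s=Q[(Q[:,1]>=y0)&(Q[:,1]<y0+50)]
        if len(s): print(y0,len(s),s.min(0).round(),s.max(0).round())
np.set_printoptions(suppress=True)
z=np.load('tray.npz');O,R=z['O'],z['R']
for n,x,y in [('cA',65,-56),('cAe',65,172),('hA',70,-150),('cB',-67,36),('hB',-67,-80),('Be',-67,172)]: print(n,(O+R@[x,y]).round())
E
```

```text
top 2061
-550 12 [ 729. -505.  151.] [ 755. -500.  156.]
-500 691 [ 418. -499.   64.] [ 761. -450.  160.]
-450 1356 [ 463. -450.   60.] [ 761. -426.  158.]
-300 2 [ 476. -271.   84.] [ 480. -271.   84.]
side 3229
-600 896 [ 604. -586.  285.] [ 662. -550.  348.]
-550 444 [ 574. -550.  155.] [ 755. -500.  340.]
-500 1425 [ 460. -500.  153.] [ 757. -450.  197.]
-450 434 [ 462. -450.  154.] [ 758. -430.  159.]
-300 30 [ 471. -275.   71.] [ 502. -270.   89.]
cA [ 639. -117.]
cAe [601. 108.]
hA [ 659. -208.]
cB [493. -48.]
hB [ 513. -162.]
Be [471.  86.]
```

Call:
{"name": "arm_command", "arguments": {
  "rot": [
    [0, 0, 7],
    [0, 0, 7],
    [0, 0, 7],
    [0, 0, 7],
    [0, 0, 7]
  ],
  "slide": [
    [12, 36, 0],
    [12, 36, 0],
    [14, 36, 0],
    [16, 36, 0],
    [16, 36, 0]
  ],
  "gripper": [24, 24, 24, 24, 24]
}}

```text
clock: 0.52
eef_pos: [294.3, -428.6, 227.1]
tool_rot: [3.134, 0.001, -0.589]
force: [1.9, 1.2, -1.0]
width: 25.9
```

Call:
{"name": "arm_command", "arguments": {
  "rot": [
    [0, 0, 7],
    [0, 0, 7],
    [0, 0, 7],
    [0, 0, 7],
    [0, 0, 7]
  ],
  "slide": [
    [24, 30, 0],
    [30, 28, 0],
    [30, 28, 0],
    [30, 28, 0],
    [30, 28, 0]
  ],
  "gripper": [24, 24, 24, 24, 24]
}}

```text
clock: 0.93
eef_pos: [435.8, -278.1, 226.7]
tool_rot: [3.134, 0.007, 0.036]
force: [-0.1, -0.7, -0.2]
width: 24.2
```

Call:
{"name": "arm_command", "arguments": {
  "rot": [
    [0, 0, 7],
    [0, 0, 2],
    [0, 0, 0],
    [0, 0, 0],
    [0, 0, 0]
  ],
  "slide": [
    [35, 20, 0],
    [36, 20, 0],
    [36, 20, 0],
    [36, 20, 0],
    [30, 20, 0]
  ],
  "gripper": [24, 24, 24, 24, 24]
}}

```text
clock: 1.35
eef_pos: [610.9, -171.2, 225.8]
tool_rot: [3.136, 0.011, 0.206]
force: [0.9, -0.2, 0.1]
width: 24.1
```

Call:
{"name": "arm_command", "arguments": {
  "rot": [
    [0, 0, -2],
    [0, 0, 0],
    [0, 0, 0],
    [0, 0, 0],
    [0, 0, 0]
  ],
  "slide": [
    [14, 27, 0],
    [14, 27, -10],
    [0, 0, -35],
    [0, 0, -35],
    [0, 0, 0]
  ],
  "gripper": [24, 24, 24, 24, 24]
}}

```text
clock: 1.77
eef_pos: [649.2, -102.2, 142.9]
tool_rot: [-3.141, 0.001, 0.182]
force: [-2.4, 0.4, -1.2]
width: 23.7
```

```bash
cat > st.py <<'E'
from h import *
import sys
z=np.load('tray.npz');O,R=z['O'],z['R']
s=telemetry.read_state(); e=s['eef_pos']; print(e.round(1),'tray',(R.T@(e[:2]-O)).round(1),s['tool_rot'].round(3),s['width'],s['clock'])
n=sys.argv[1]; 
for cam in sys.argv[2:]:
    p,d=get_image(cam); np.savez(cam+n,p=p,d=d)
    q=p[:,:,::-1]
    if cam=='top': q=cv2.resize(q[150:390,150:480],None,fx=2.4,fy=2.4,interpolation=cv2.INTER_CUBIC)
    if cam=='side': q=cv2.resize(q[140:350,140:360],None,fx=2.8,fy=2.8,interpolation=cv2.INTER_CUBIC)
    cv2.imwrite(f'pics/{cam}{n}.png',q)
E
python3 st.py 1 side top wrist
```

```text
[ 649.2 -102.2  142.9] tray [ 77.6 -43.6] [-3.141e+00  1.000e-03  1.820e-01] 23.688722856950047 1.7667
```

View pics/side1.png

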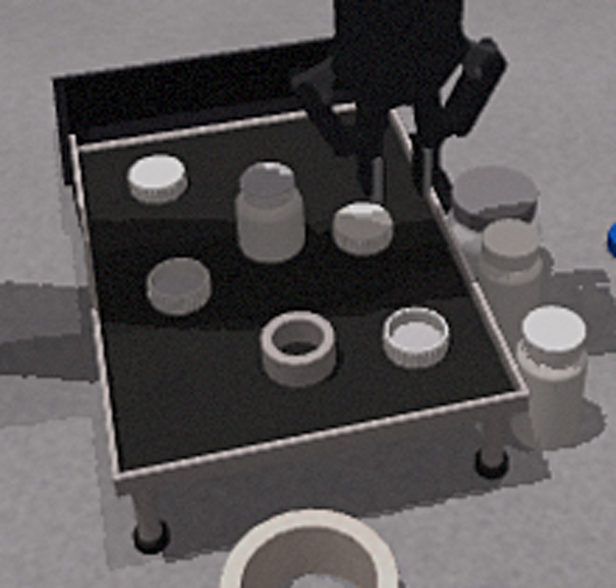

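View pics/wrist1.png

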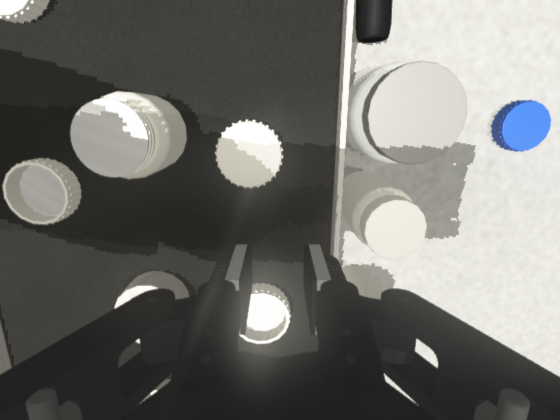

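The side view shows both fingertips above and behind cA at crop (375,190) and (430,185). In the wrist view cA is at (250,153), ahead of the fingers. I'm 12 mm off my planned spot, so I'll correct that and then lower.

Call:
{"name": "arm_command", "arguments": {
  "rot": [
    [0, 0, -0.8],
    [0, 0, 0],
    [0, 0, 0],
    [0, 0, 0]
  ],
  "slide": [
    [-10, -14, 0],
    [0, 0, -20],
    [0, 0, -20],
    [0, 0, 0]
  ],
  "gripper": [24, 24, 24, 24]
}}

```text
clock: 2.25
eef_pos: [646.3, -128.0, 119.7]
tool_rot: [3.128, -0.024, 0.155]
force: [-0.2, 0.9, -0.1]
width: 23.9
```

```bash
python3 st.py 2 side
```

```text
[ 646.3 -128.   119.7] tray [ 70.5 -68.5] [ 3.128 -0.024  0.155] 23.945710729249846 2.25
```

View pics/side2.png

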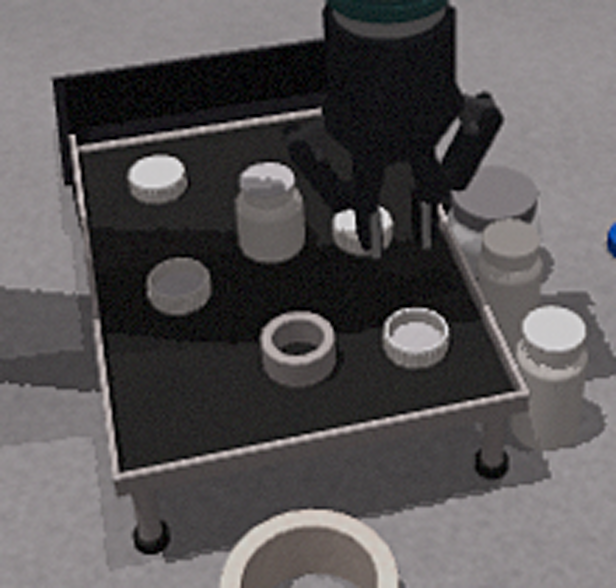

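The side view shows the fingertips at crop (375,250) and (425,240), behind cA with clear gaps to everything. I'll let the arm settle and then correct.

Call:
{"name": "arm_command", "arguments": {
  "rot": [
    [0, 0, 0],
    [0, 0, 0]
  ],
  "slide": [
    [0, 0, 0],
    [0, 0, 0]
  ],
  "gripper": [24, 24]
}}

```text
clock: 2.47
eef_pos: [648.8, -130.8, 125.9]
tool_rot: [3.125, -0.031, 0.152]
force: [0.2, -0.3, 0.6]
width: 23.8
```

Call:
{"name": "arm_command", "arguments": {
  "rot": [
    [0.9, 1.8, 0.9],
    [0, 0, 0],
    [0, 0, 0],
    [0, 0, 0]
  ],
  "slide": [
    [-8, 10, -10],
    [0, 0, -10],
    [0, 0, -10],
    [0, 0, 0]
  ],
  "gripper": [24, 24, 24, 24]
}}

```text
clock: 2.8
eef_pos: [642.2, -120.5, 97.8]
tool_rot: [-3.138, -0.006, 0.168]
force: [-0.7, -0.2, -0.7]
width: 23.8
```

Call:
{"name": "arm_command", "arguments": {
  "rot": [
    [0, 0.3, 0],
    [0, 0, 0],
    [0, 0, 0]
  ],
  "slide": [
    [-2, 2, -9],
    [-1, 0, -7],
    [0, 0, 0]
  ],
  "gripper": [24, 24, 24]
}}

```text
clock: 3.05
eef_pos: [638.4, -117.6, 78.8]
tool_rot: [-3.136, 0.001, 0.169]
force: [-0.4, 0.3, 0.0]
width: 24.1
```

```bash
python3 st.py 3 side wrist
```

```text
[ 638.4 -117.6   78.8] tray [ 64.4 -57. ] [-3.136e+00  1.000e-03  1.690e-01] 24.095141869737493 3.05
```

View pics/side3.png

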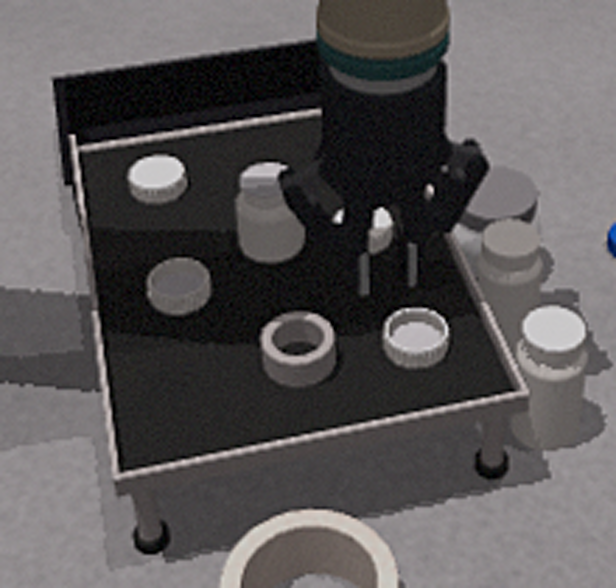

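View pics/wrist3.png

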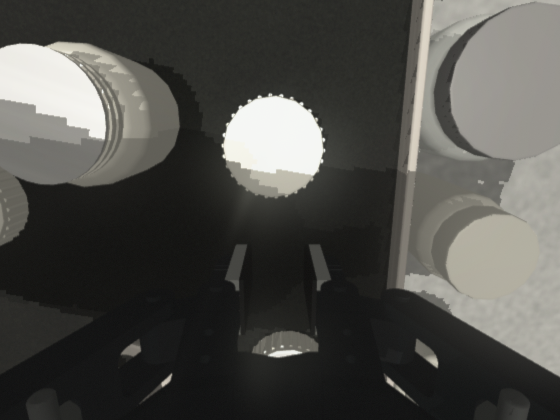

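The wrist view has cA at (273,147), lined up with the gap between the fingers at col 278. Before the push I'll check the linkage height against the bottle using depth.

```bash
python3 - <<'E'
from h import *
c=get_calibration('side'); d=np.load('side3.npz')['d']
z=np.load('tray.npz');O,R2=z['O'],z['R']
v,u=np.mgrid[140:260,200:340]; u=u.ravel();v=v.ravel()
R=Ro.from_euler('xyz',c['attitude']).as_matrix()
r=np.stack([(u-c['cx'])/c['fx'],-(v-c['cy'])/c['fy'],-np.ones(len(u))],1)@R.T
P=c['xyz']+r*d[v,u][:,None]; T=np.c_[(P[:,:2]-O)@R2,P[:,2]]
m=(T[:,1]<-35)&(T[:,1]>-95)&(T[:,2]>95)
T=T[m]
for z0 in range(95,260,10):
    s=T[(T[:,2]>=z0)&(T[:,2]<z0+10)]
    if len(s): print(z0,s.min(0).round(),s.max(0).round())
E
```

```text
95 [-19. -95.  95.] [152. -46. 105.]
105 [ 39. -71. 105.] [ 89. -46. 115.]
115 [ 33. -71. 115.] [104. -48. 125.]
125 [ 19. -75. 125.] [108. -44. 135.]
135 [ 15. -75. 135.] [115. -41. 145.]
145 [ 10. -77. 145.] [120. -46. 155.]
155 [  3. -78. 155.] [123. -49. 165.]
165 [ -1. -78. 165.] [129. -53. 175.]
175 [ -1. -80. 175.] [129. -46. 185.]
185 [ 16. -79. 185.] [109. -50. 195.]
195 [ 25. -71. 195.] [103. -50. 203.]
205 [ 27. -95. 205.] [ 96. -57. 215.]
215 [ 27. -95. 215.] [ 99. -59. 225.]
225 [ 27. -95. 225.] [ 99. -52. 235.]
235 [ 27. -95. 235.] [ 98. -55. 245.]
245 [ 27. -95. 245.] [100. -43. 255.]
255 [ 30. -93. 255.] [ 91. -59. 265.]
```

The linkage would pass within a few mm of the bottle neck, so I'll narrow the fingers to 16 mm and steer this lane about 8 mm outward.

Call:
{"name": "arm_command", "arguments": {
  "rot": [
    [0, 0, 0],
    [0, 0, 0],
    [0, 0, 0],
    [0, 0, 0]
  ],
  "slide": [
    [0, 0, 1],
    [-1, 10, 0],
    [0, 10, 0],
    [0, 10, 0]
  ],
  "gripper": [16, 16, 16, 16]
}}

```text
clock: 3.48
eef_pos: [638.8, -88.9, 82.0]
tool_rot: [-3.139, -0.002, 0.164]
force: [0.3, 0.2, -0.6]
width: 16.1
```

```bash
python3 st.py 4 wrist
```

```text
[638.8 -88.9  82. ] tray [ 69.6 -28.7] [-3.139e+00 -2.000e-03  1.640e-01] 16.123328031643226 3.4833
```

View pics/wrist4.png

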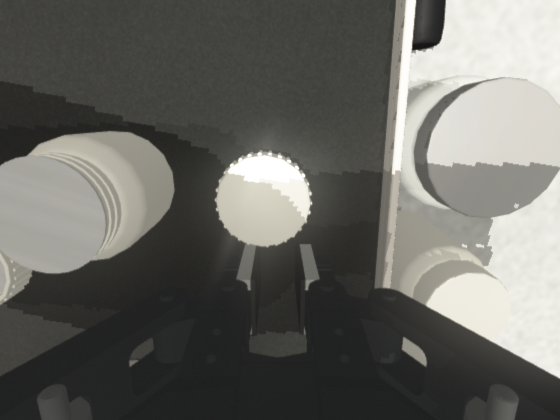

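In the wrist view the cap is at (263,198) with the fingertips just behind it at (250,250) and (308,250). It sits about 6 mm left of centre and should settle into the gap. I'll push on gently.

Call:
{"name": "arm_command", "arguments": {
  "rot": [
    [0, 0, 0],
    [0, 0, 0],
    [0, 0, 0],
    [0, 0, 0],
    [0, 0, 0]
  ],
  "slide": [
    [-0.5, 3, -2.5],
    [-1, 8, 0],
    [-1.5, 9, 0],
    [-1.5, 9, 0],
    [-1.5, 9, 0]
  ],
  "gripper": [16, 16, 16, 16, 16]
}}

```text
clock: 3.95
eef_pos: [633.0, -42.6, 80.1]
tool_rot: [-3.136, -0.004, 0.169]
force: [0.2, 0.5, 0.2]
width: 15.9
```

```bash
python3 st.py 5 wrist
```

```text
[633.  -42.6  80.1] tray [71.6 17.9] [-3.136 -0.004  0.169] 15.888860701591394 3.95
```

View pics/wrist5.png

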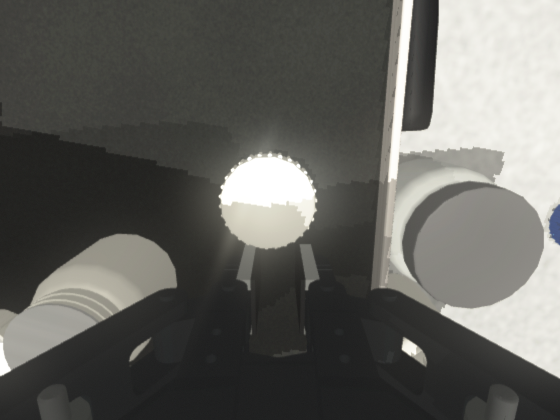

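The cap is at (268,200), being pushed straight and centring in the gap. The bottle and tub are untouched and the force is about 0, so I'll continue.

Call:
{"name": "arm_command", "arguments": {
  "rot": [
    [0, 0, 0],
    [0, 0, 0],
    [0, 0, 0],
    [0, 0, 0],
    [0, 0, 0]
  ],
  "slide": [
    [-2, 12, 0],
    [-2.5, 13, 0],
    [-2.5, 13, 0],
    [-2.5, 13, 0],
    [-2.5, 13, 0]
  ],
  "gripper": [16, 16, 16, 16, 16]
}}

```text
clock: 4.42
eef_pos: [619.4, 28.5, 80.1]
tool_rot: [-3.135, -0.004, 0.169]
force: [-0.4, 0.3, 0.6]
width: 16.0
```

```bash
python3 st.py 6 wrist
```

```text
[619.4  28.5  80.1] tray [70.1 90.3] [-3.135 -0.004  0.169] 16.004516849020163 4.4167
```

View pics/wrist6.png

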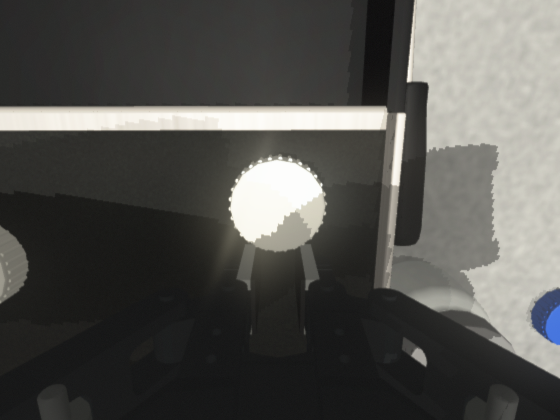

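Call:
{"name": "arm_command", "arguments": {
  "rot": [
    [0, 0, 0],
    [0, 0, 0],
    [0, 0, 0],
    [0, 0, 0],
    [0, 0, 0]
  ],
  "slide": [
    [-2, 12, 0],
    [-2.5, 13, 0],
    [-2.5, 13, 0.5],
    [-2.5, 13, 0.5],
    [-2.5, 13, 0]
  ],
  "gripper": [16, 16, 16, 16, 16]
}}

```text
clock: 4.88
eef_pos: [605.6, 101.2, 81.4]
tool_rot: [-3.134, -0.004, 0.173]
force: [0.6, 0.0, -0.1]
width: 15.9
```

```bash
python3 st.py 7 wrist top
```

```text
[605.6 101.2  81.4] tray [ 68.7 164.2] [-3.134 -0.004  0.173] 15.859995815927636 4.8833
```

View pics/wrist7.png

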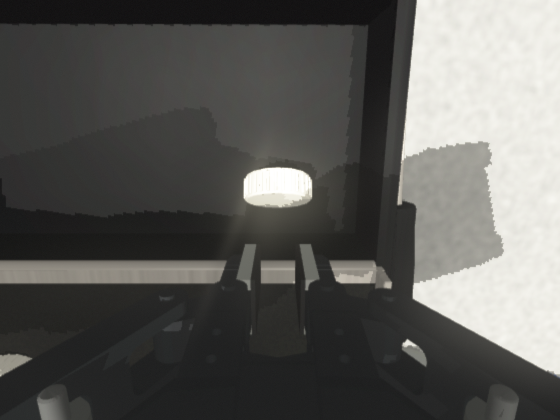

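View pics/top7.png

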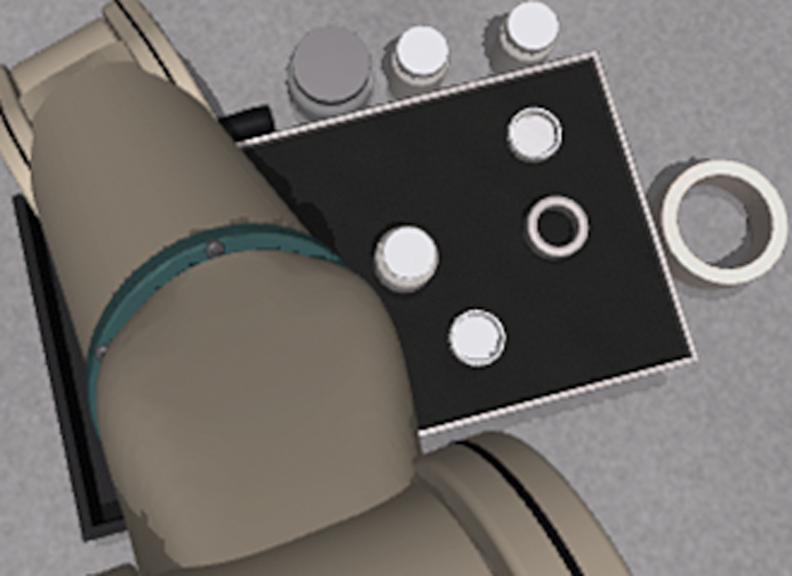

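The cap is going over the edge at wrist (278,187) into the bin, and the others are unmoved. Next is cB, the front cap of the other lane.

Call:
{"name": "arm_command", "arguments": {
  "rot": [
    [0, 0, 0],
    [0, 0, 0],
    [0, 0, 0],
    [0, 0, 0],
    [0, 0, 0]
  ],
  "slide": [
    [0, 0, 25],
    [0, 0, 25],
    [-20, -22, 0],
    [-22, -27, 0],
    [-22, -27, 0]
  ],
  "gripper": [16, 16, 16, 16, 16]
}}

```text
clock: 5.4
eef_pos: [544.3, 33.7, 133.4]
tool_rot: [-3.129, -0.012, 0.188]
force: [0.8, -1.0, 0.3]
width: 16.0
```

Call:
{"name": "arm_command", "arguments": {
  "rot": [
    [0, 0, 0],
    [0, 0, 0],
    [0, 0, 0],
    [0, 0, 0]
  ],
  "slide": [
    [-18, -22, 0],
    [-13, -16, 0],
    [-4, -5, 0],
    [0, 0, 0]
  ],
  "gripper": [16, 16, 16, 16]
}}

```text
clock: 5.73
eef_pos: [502.3, -21.6, 133.9]
tool_rot: [-3.136, -0.006, 0.176]
force: [-0.1, -0.1, -0.7]
width: 16.0
```

```bash
python3 st.py 8 wrist side
```

```text
[502.3 -21.6 133.9] tray [-53.7  60.4] [-3.136 -0.006  0.176] 15.98981999372209 5.7333
```

View pics/wrist8.png

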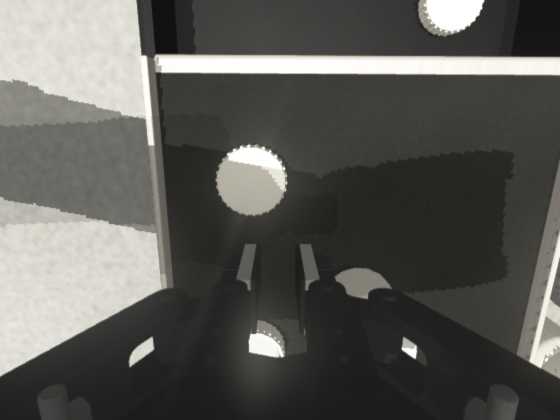

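View pics/side8.png

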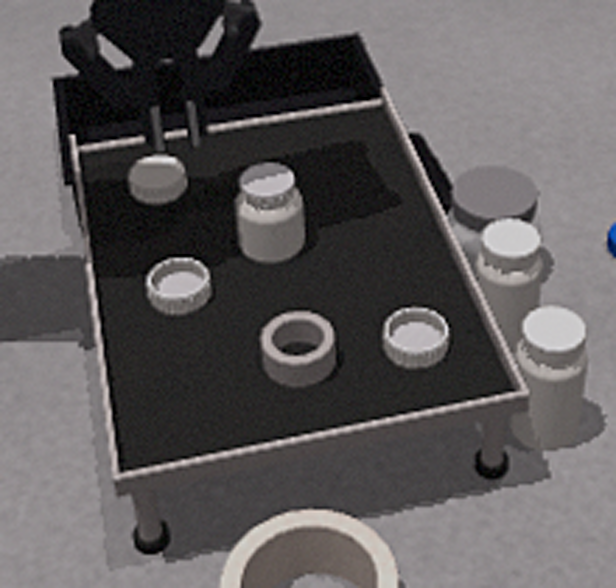

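The first cap lies in the bin at wrist (450,10). cB is at (252,180) ahead and needs a 14 mm sideways and 14 mm backward correction.

Call:
{"name": "arm_command", "arguments": {
  "rot": [
    [0, 0, -0.3],
    [0, 0, 0],
    [0, 0, 0],
    [0, 0, 0],
    [0, 0, 0]
  ],
  "slide": [
    [-10, -14, 0],
    [-1, -2, -14],
    [0, 0, -14],
    [0, 0, -12],
    [0, 0, -5]
  ],
  "gripper": [16, 16, 16, 16, 16]
}}

```text
clock: 6.25
eef_pos: [502.6, -28.0, 89.3]
tool_rot: [-3.132, -0.023, 0.182]
force: [0.0, -0.1, 0.3]
width: 16.0
```

```bash
python3 st.py 9
```

```text
[502.6 -28.   89.3] tray [-54.5  54. ] [-3.132 -0.023  0.182] 15.967159472552579 6.25
```

Call:
{"name": "arm_command", "arguments": {
  "rot": [
    [0, 1, -0.6],
    [0, 0, 0],
    [0, 0, 0],
    [0, 0, 0]
  ],
  "slide": [
    [-4, -6, 0],
    [-5, -3, 0],
    [-3, 0, -3],
    [0, 0, -3]
  ],
  "gripper": [16, 16, 16, 16]
}}

```text
clock: 6.58
eef_pos: [492.7, -34.0, 82.9]
tool_rot: [-3.127, -0.007, 0.175]
force: [-1.0, -0.2, -0.5]
width: 16.3
```

```bash
python3 st.py 10 wrist
```

```text
[492.7 -34.   82.9] tray [-65.3  49.7] [-3.127 -0.007  0.175] 16.280697114966607 6.5833
```

View pics/wrist10.png

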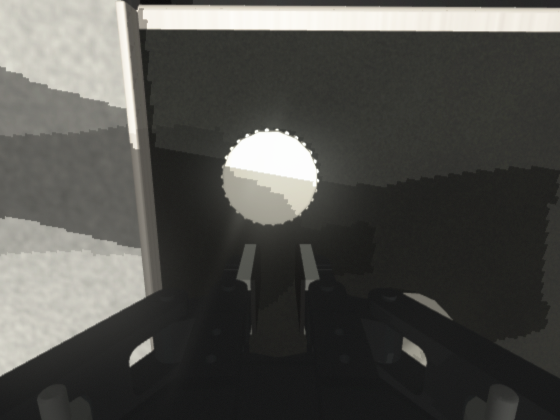

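The cap at (270,178) is ahead of the fingers at col 278. Pushing now.

Call:
{"name": "arm_command", "arguments": {
  "rot": [
    [0, 0, 0],
    [0, 0, 0],
    [0, 0, 0],
    [0, 0, 0],
    [0, 0, 0]
  ],
  "slide": [
    [-2, 4, -3],
    [-2, 10, 0],
    [-2, 11, 0],
    [-2, 12, 0],
    [-2, 12, 0]
  ],
  "gripper": [16, 16, 16, 16, 16]
}}

```text
clock: 7.05
eef_pos: [482.6, 15.9, 79.9]
tool_rot: [-3.128, -0.008, 0.17]
force: [0.5, 0.0, -0.0]
width: 15.8
```

```bash
python3 st.py 11 wrist
```

```text
[482.6  15.9  79.9] tray [-66.9 100.7] [-3.128 -0.008  0.17 ] 15.825484635546 7.05
```

View pics/wrist11.png

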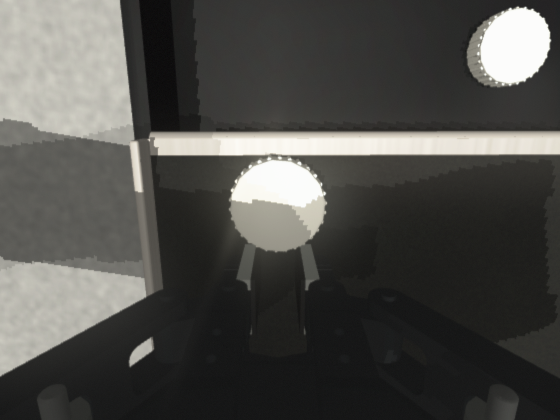

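The cap sits in the gap at (278,203), close to the edge. I'll push it over.

Call:
{"name": "arm_command", "arguments": {
  "rot": [
    [0, 0, 0],
    [0, 0, 0],
    [0, 0, 0],
    [0, 0, 0],
    [0, 0, 0]
  ],
  "slide": [
    [-2, 11, 0],
    [-2, 12, 0.5],
    [-2, 12, 0.5],
    [-2, 12, 0],
    [-2, 12, 0]
  ],
  "gripper": [16, 16, 16, 16, 16]
}}

```text
clock: 7.52
eef_pos: [471.5, 81.8, 82.0]
tool_rot: [-3.126, -0.01, 0.175]
force: [-0.2, -0.7, -0.4]
width: 16.3
```

```bash
python3 st.py 12 wrist
```

```text
[471.5  81.8  82. ] tray [-66.8 167.5] [-3.126 -0.01   0.175] 16.263022049216595 7.5167
```

View pics/wrist12.png

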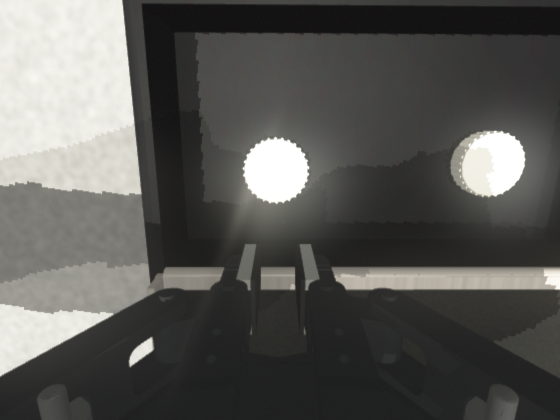

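Both caps are in the bin, at (276,170) and (488,163). Next is hollow cap hB.

Call:
{"name": "arm_command", "arguments": {
  "rot": [
    [0, 0, 0],
    [0, 0, 0],
    [0, 0, 0],
    [0, 0, 0],
    [0, 0, 0]
  ],
  "slide": [
    [0, 0, 22],
    [0, 0, 22],
    [5, -30, 0],
    [6, -35, 0],
    [6, -35, 0]
  ],
  "gripper": [16, 16, 16, 16, 16]
}}

```text
clock: 7.98
eef_pos: [487.4, -5.0, 129.1]
tool_rot: [-3.119, -0.014, 0.204]
force: [0.9, -0.0, -0.3]
width: 16.0
```

Call:
{"name": "arm_command", "arguments": {
  "rot": [
    [0, 0, 0],
    [0, 0, 0],
    [0, 0, 0],
    [0, 0, 0],
    [0, 0, 0]
  ],
  "slide": [
    [6, -35, 0],
    [6, -35, 0],
    [5, -28, 0],
    [3, -15, 0],
    [1, -5, 0]
  ],
  "gripper": [16, 16, 16, 16, 16]
}}

```text
clock: 8.4
eef_pos: [508.8, -137.7, 130.3]
tool_rot: [-3.125, -0.016, 0.196]
force: [0.0, -0.2, -0.3]
width: 16.2
```

```bash
python3 st.py 13
```

```text
[ 508.8 -137.7  130.3] tray [-66.7 -55.1] [-3.125 -0.016  0.196] 16.178341927851807 8.4
```

Call:
{"name": "arm_command", "arguments": {
  "rot": [
    [-0.9, 0.9, -1.6],
    [0, 0, 0],
    [0, 0, 0],
    [0, 0, 0],
    [0, 0, 0]
  ],
  "slide": [
    [0, -12, 0],
    [0, -8, 0],
    [0, 0, -10],
    [0, 0, -10],
    [0, 0, -8]
  ],
  "gripper": [16, 16, 16, 16, 16]
}}

```text
clock: 8.82
eef_pos: [509.5, -158.1, 101.7]
tool_rot: [-3.139, 0.001, 0.167]
force: [-0.5, 0.0, -0.1]
width: 15.9
```

```bash
python3 st.py 14 wrist
```

```text
[ 509.5 -158.1  101.7] tray [-69.4 -75.3] [-3.139e+00  1.000e-03  1.670e-01] 15.88770049373768 8.8167
```

View pics/wrist14.png

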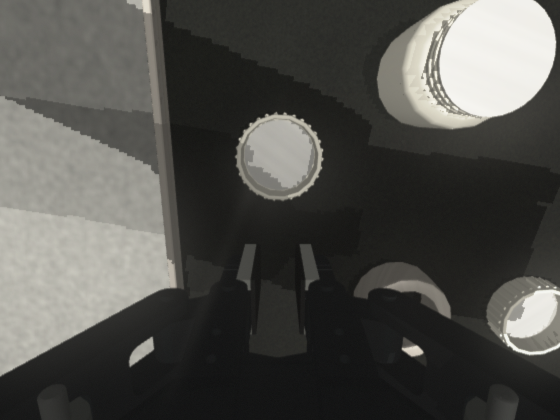

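hB at (280,156) is lined up with the fingers. I'll lower and push.

Call:
{"name": "arm_command", "arguments": {
  "rot": [
    [0, 0, 0],
    [0, 0, 0],
    [0, 0, 0],
    [0, 0, 0],
    [0, 0, 0]
  ],
  "slide": [
    [0, 0, -9],
    [0, 0, -8],
    [0, 0, -3],
    [-2, 6, 0],
    [-2, 9, 0]
  ],
  "gripper": [16, 16, 16, 16, 16]
}}

```text
clock: 9.28
eef_pos: [503.0, -139.3, 75.5]
tool_rot: [-3.135, 0.007, 0.17]
force: [-0.7, -1.1, 0.3]
width: 16.0
```

```bash
python3 st.py 15 
```

```text
[ 503.  -139.3   75.5] tray [-72.7 -55.7] [-3.135  0.007  0.17 ] 16.002161355255605 9.2833
```

Call:
{"name": "arm_command", "arguments": {
  "rot": [
    [0, 0, 0],
    [0, 0, 0],
    [0, 0, 0],
    [0, 0, 0],
    [0, 0, 0]
  ],
  "slide": [
    [0, 0, 3.5],
    [-1, 9, 0],
    [-2, 10, 0],
    [-2, 10, 0],
    [-2, 10, 0]
  ],
  "gripper": [16, 16, 16, 16, 16]
}}

```text
clock: 9.7
eef_pos: [495.9, -95.4, 80.7]
tool_rot: [-3.135, 0.005, 0.171]
force: [0.7, 0.2, 0.2]
width: 16.1
```

```bash
python3 st.py 16 wrist
```

```text
[495.9 -95.4  80.7] tray [-72.4 -11.2] [-3.135  0.005  0.171] 16.094868960708162 9.7
```

View pics/wrist16.png

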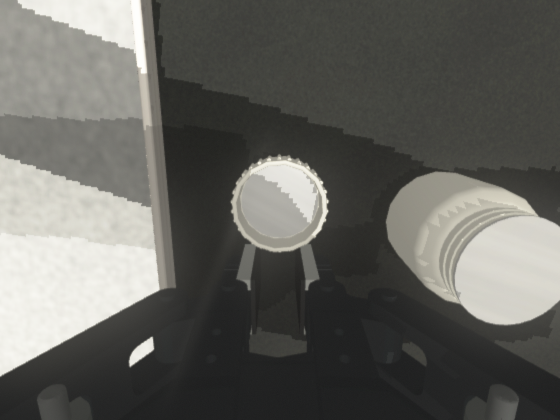

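The cap at (280,203) is in the gap and the bottle is clear of the linkage. Continuing.

Call:
{"name": "arm_command", "arguments": {
  "rot": [
    [0, 0, 0],
    [0, 0, 0],
    [0, 0, 0],
    [0, 0, 0],
    [0, 0, 0]
  ],
  "slide": [
    [-2, 11, 0],
    [-2, 12, 0],
    [-2, 12, 0],
    [-2, 12, 0],
    [-2, 12, 0]
  ],
  "gripper": [16, 16, 16, 16, 16]
}}

```text
clock: 10.17
eef_pos: [485.0, -30.5, 81.6]
tool_rot: [-3.135, 0.004, 0.174]
force: [0.1, -0.6, -1.4]
width: 15.9
```

Call:
{"name": "arm_command", "arguments": {
  "rot": [
    [0, 0, 0],
    [0, 0, 0],
    [0, 0, 0],
    [0, 0, 0],
    [0, 0, 0]
  ],
  "slide": [
    [-2, 12, 0],
    [-2, 12, 0],
    [-2, 12, 0],
    [-2, 12, 0],
    [-2, 12, 0]
  ],
  "gripper": [16, 16, 16, 16, 16]
}}

```text
clock: 10.58
eef_pos: [473.9, 34.7, 82.3]
tool_rot: [-3.135, 0.003, 0.176]
force: [0.9, -0.4, 0.4]
width: 15.8
```

```bash
python3 st.py 17 wrist
```

```text
[473.9  34.7  82.3] tray [-72.3 120.6] [-3.135e+00  3.000e-03  1.760e-01] 15.841508539398134 10.5833
```

View pics/wrist17.png

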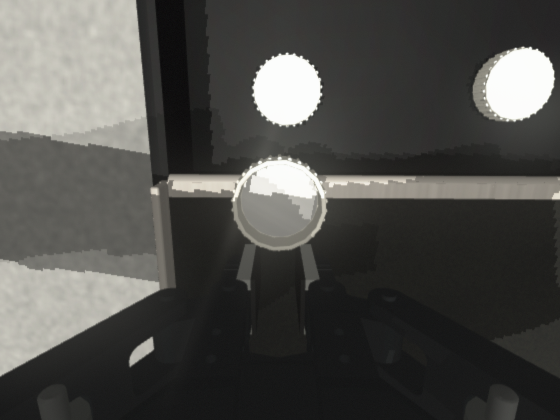

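Call:
{"name": "arm_command", "arguments": {
  "rot": [
    [0, 0, 0],
    [0, 0, 0],
    [0, 0, 0],
    [0, 0, 0],
    [0, 0, 0]
  ],
  "slide": [
    [-2, 10, 0],
    [-2, 11, 0],
    [-2, 11, 0],
    [-2, 11, 0],
    [0, 0, 0]
  ],
  "gripper": [16, 16, 16, 16, 16]
}}

```text
clock: 11.05
eef_pos: [465.1, 83.7, 83.1]
tool_rot: [-3.134, 0.001, 0.184]
force: [0.8, 0.4, 0.7]
width: 15.9
```

```bash
python3 st.py 18 wrist
```

```text
[465.1  83.7  83.1] tray [-72.8 170.4] [-3.134e+00  1.000e-03  1.840e-01] 15.93524560978474 11.05
```

View pics/wrist18.png

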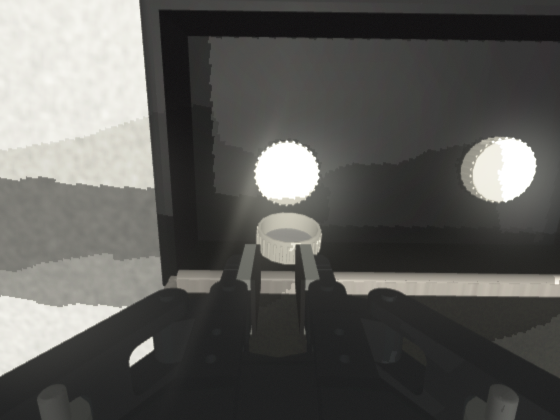

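hB is over the edge and dropping at (288,240). I'll lift straight up, then look.

Call:
{"name": "arm_command", "arguments": {
  "rot": [
    [0, 0, -0.8],
    [0, 0, 0],
    [0, 0, 0],
    [0, 0, 0]
  ],
  "slide": [
    [0, 0, 20],
    [0, 0, 25],
    [0, 0, 30],
    [0, 0, 5]
  ],
  "gripper": [16, 16, 16, 16]
}}

```text
clock: 11.43
eef_pos: [463.1, 78.2, 163.6]
tool_rot: [-3.138, 0.009, 0.166]
force: [0.7, 0.2, -0.0]
width: 16.0
```

```bash
python3 st.py 19 wrist
```

```text
[463.1  78.2 163.6] tray [-75.7 165.4] [-3.138  0.009  0.166] 15.96735325335974 11.4333
```

View pics/wrist19.png

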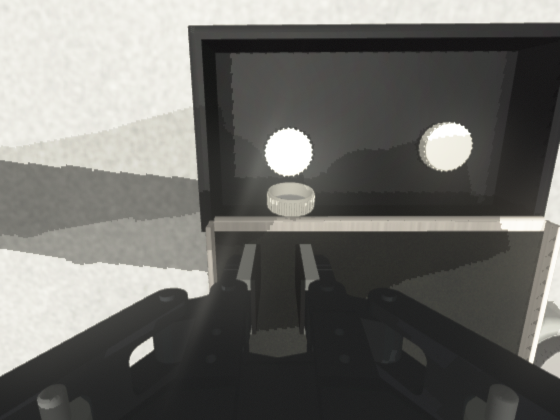

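Three caps are in the bin. hB, at (290,198), leans by the near wall. Now to hA, travelling high over the bottle.

Call:
{"name": "arm_command", "arguments": {
  "rot": [
    [0, 0, 0],
    [0, 0, 0],
    [0, 0, 0],
    [0, 0, 0],
    [0, 0, 0]
  ],
  "slide": [
    [15, -22, 3],
    [20, -30, 0],
    [20, -30, 0],
    [20, -30, 0],
    [20, -30, 0]
  ],
  "gripper": [16, 16, 16, 16, 16]
}}

```text
clock: 11.9
eef_pos: [555.1, -65.7, 164.7]
tool_rot: [-3.135, 0.014, 0.179]
force: [1.2, 0.9, 0.6]
width: 15.9
```

Call:
{"name": "arm_command", "arguments": {
  "rot": [
    [0, 0, 0],
    [0, 0, 0],
    [0, 0, 0],
    [0, 0, 0],
    [0, 0, 0]
  ],
  "slide": [
    [20, -30, 0],
    [20, -30, 0],
    [18, -25, 0],
    [14, -20, 0],
    [5, -5, 0]
  ],
  "gripper": [16, 16, 16, 16, 16]
}}

```text
clock: 12.32
eef_pos: [632.1, -196.7, 157.6]
tool_rot: [-3.141, 0.022, 0.165]
force: [-0.4, -0.4, 0.2]
width: 15.9
```

```bash
python3 st.py 20
```

```text
[ 632.1 -196.7  157.6] tray [  44.9 -133.9] [-3.141  0.022  0.165] 15.925494184016669 12.3167
```

Call:
{"name": "arm_command", "arguments": {
  "rot": [
    [0, -1.2, 0],
    [0, 0, 0],
    [0, 0, 0],
    [0, 0, 0],
    [0, 0, 0]
  ],
  "slide": [
    [14, -10, 0],
    [12, -8, 0],
    [3, -2, -10],
    [0, 0, -14],
    [0, 0, -10]
  ],
  "gripper": [16, 16, 16, 16, 16]
}}

```text
clock: 12.73
eef_pos: [658.8, -222.5, 116.8]
tool_rot: [3.138, 0.006, 0.158]
force: [0.2, 1.5, 0.0]
width: 16.0
```

```bash
python3 st.py 21 wrist side
```

```text
[ 658.8 -222.5  116.8] tray [  67.  -163.8] [3.138 0.006 0.158] 16.04399287887071 12.7333
```

View pics/wrist21.png

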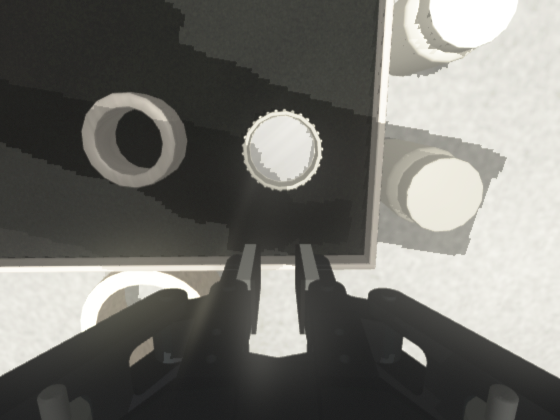

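View pics/side21.png

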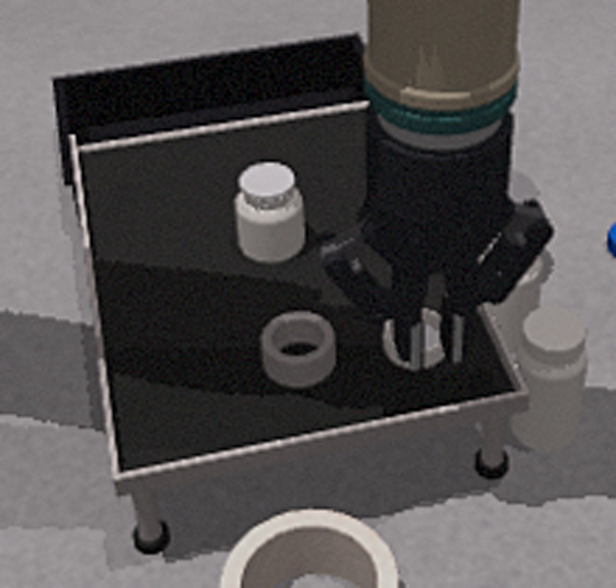

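The wrist view has hA at (282,150), aligned, and the gauge at (135,140) is clear. I need 6 mm forward from the back rim before lowering.

Call:
{"name": "arm_command", "arguments": {
  "rot": [
    [0, 0, 0.5],
    [0, 0, 0],
    [0, 0, 0],
    [0, 0, 0],
    [0, 0, 0]
  ],
  "slide": [
    [1, 6, 0],
    [0, 2, -8],
    [0, 0, -10],
    [0, 0, -6],
    [0, 0, -2]
  ],
  "gripper": [16, 16, 16, 16, 16]
}}

```text
clock: 13.25
eef_pos: [658.4, -209.5, 88.6]
tool_rot: [3.141, 0.009, 0.172]
force: [-0.8, -0.2, 0.0]
width: 15.7
```

```bash
python3 st.py 22 wrist
```

```text
[ 658.4 -209.5   88.6] tray [  68.7 -151. ] [3.141 0.009 0.172] 15.65651915557411 13.25
```

View pics/wrist22.png

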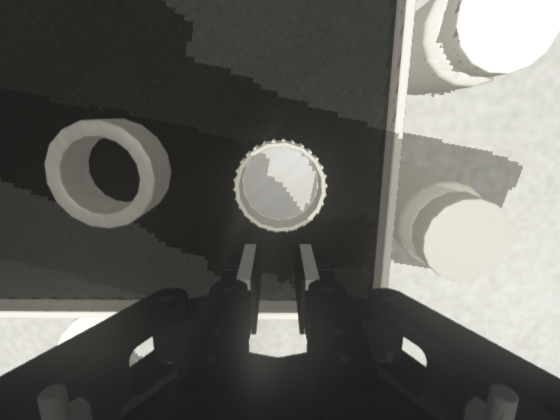

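The fingers are just behind hA at (280,186). I'll lower the remaining 8 mm, then push while drifting slightly outward past the bottle.

Call:
{"name": "arm_command", "arguments": {
  "rot": [
    [0, 0, 0],
    [0, 0, 0],
    [0, 0, 0],
    [0, 0, 0],
    [0, 0, 0]
  ],
  "slide": [
    [0, -1, -5],
    [0, 0, -2],
    [-0.5, 8, 0],
    [-1, 9, 0],
    [-1, 10, 0]
  ],
  "gripper": [16, 16, 16, 16, 16]
}}

```text
clock: 13.72
eef_pos: [655.5, -185.8, 80.9]
tool_rot: [3.138, 0.008, 0.167]
force: [0.6, -0.2, 0.7]
width: 15.7
```

```bash
python3 st.py 23 wrist
```

```text
[ 655.5 -185.8   80.9] tray [  69.9 -127.1] [3.138 0.008 0.167] 15.687215387863887 13.7167
```

View pics/wrist23.png

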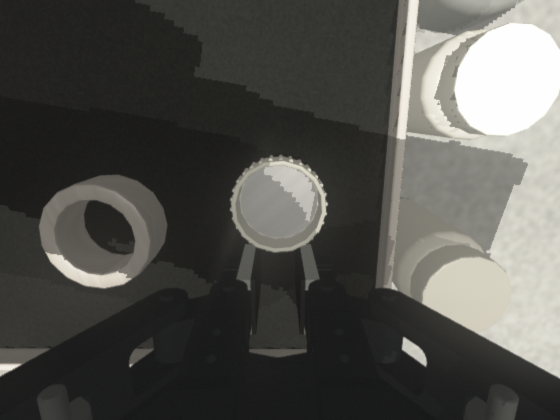

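The cap is in the gap at (280,203). Continuing.

Call:
{"name": "arm_command", "arguments": {
  "rot": [
    [0, 0, 0],
    [0, 0, 0],
    [0, 0, 0],
    [0, 0, 0],
    [0, 0, 0]
  ],
  "slide": [
    [-1.5, 11, 0],
    [-1.5, 12, 0],
    [-1.5, 12, 0],
    [-1.5, 12, 0],
    [-2, 12, 0]
  ],
  "gripper": [16, 16, 16, 16, 16]
}}

```text
clock: 14.18
eef_pos: [647.4, -116.7, 82.1]
tool_rot: [3.141, 0.006, 0.171]
force: [0.4, 0.1, -1.1]
width: 15.8
```

Call:
{"name": "arm_command", "arguments": {
  "rot": [
    [0, 0, 0],
    [0, 0, 0],
    [0, 0, 0],
    [0, 0, 0],
    [0, 0, 0]
  ],
  "slide": [
    [-2, 12, 0],
    [-2, 12, 0],
    [-2, 12, 0],
    [-2, 12, 0],
    [-2, 12, 0]
  ],
  "gripper": [16, 16, 16, 16, 16]
}}

```text
clock: 14.6
eef_pos: [636.0, -48.3, 82.5]
tool_rot: [3.141, 0.006, 0.173]
force: [-0.2, -0.5, -0.5]
width: 16.2
```

```bash
python3 st.py 24 wrist
```

```text
[636.  -48.3  82.5] tray [73.7 11.7] [3.141 0.006 0.173] 16.182588950930757 14.6
```

View pics/wrist24.png

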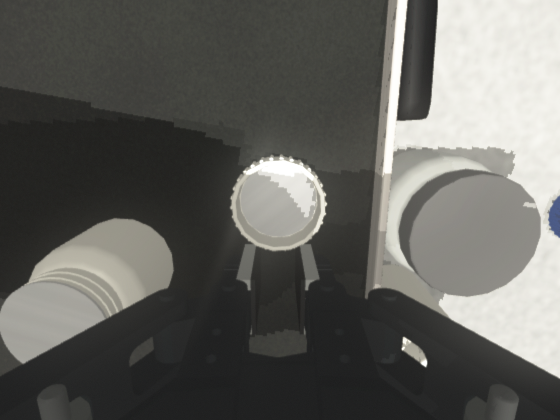

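Call:
{"name": "arm_command", "arguments": {
  "rot": [
    [0, 0, 0],
    [0, 0, 0],
    [0, 0, 0],
    [0, 0, 0],
    [0, 0, 0]
  ],
  "slide": [
    [-2, 12, -0.7],
    [-2, 12, 0],
    [-2, 12, 0],
    [-2, 12, 0],
    [-2, 12, 0]
  ],
  "gripper": [16, 16, 16, 16, 16]
}}

```text
clock: 15.07
eef_pos: [625.2, 17.7, 81.8]
tool_rot: [-3.141, 0.006, 0.174]
force: [0.3, -1.0, -0.5]
width: 15.9
```

Call:
{"name": "arm_command", "arguments": {
  "rot": [
    [0, 0, 0],
    [0, 0, 0],
    [0, 0, 0],
    [0, 0, 0],
    [0, 0, 0]
  ],
  "slide": [
    [-2, 12, 0],
    [-2, 12, 0],
    [-2, 12, 0],
    [-2, 12, 0],
    [-2, 13, 0]
  ],
  "gripper": [16, 16, 16, 16, 16]
}}

```text
clock: 15.48
eef_pos: [614.0, 85.1, 81.9]
tool_rot: [-3.142, 0.006, 0.174]
force: [0.3, -0.1, -0.3]
width: 15.9
```

```bash
python3 st.py 25 wrist
```

```text
[614.   85.1  81.9] tray [ 74.2 146.9] [-3.142  0.006  0.174] 15.8577519319127 15.4833
```

View pics/wrist25.png

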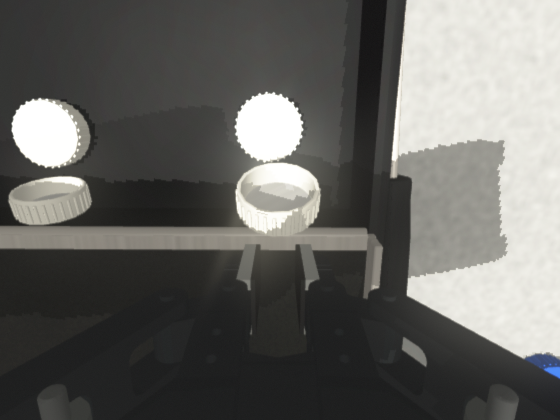

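hA is tipping over the edge at (278,198). I'll push a little farther so it's clear.

Call:
{"name": "arm_command", "arguments": {
  "rot": [
    [0, 0, 0],
    [0, 0, 0],
    [0, 0, 0]
  ],
  "slide": [
    [-2, 10, 0],
    [-1, 6, 0],
    [0, 0, 0]
  ],
  "gripper": [16, 16, 16]
}}

```text
clock: 15.78
eef_pos: [609.8, 109.5, 82.1]
tool_rot: [-3.138, 0.005, 0.181]
force: [0.1, 0.2, -0.5]
width: 16.3
```

Call:
{"name": "arm_command", "arguments": {
  "rot": [
    [0, 0, 0],
    [0, 0, 0],
    [0, 0, 0],
    [0, 0, 0]
  ],
  "slide": [
    [0, 0, 20],
    [0, 0, 30],
    [0, 0, 30],
    [0, 0, 10]
  ],
  "gripper": [16, 16, 16, 16]
}}

```text
clock: 16.12
eef_pos: [606.3, 107.6, 170.8]
tool_rot: [-3.139, 0.015, 0.18]
force: [0.2, 1.5, -0.0]
width: 16.3
```

```bash
python3 st.py 26 wrist
```

```text
[606.3 107.6 170.8] tray [ 70.4 170.4] [-3.139  0.015  0.18 ] 16.289448452464686 16.1167
```

View pics/wrist26.png

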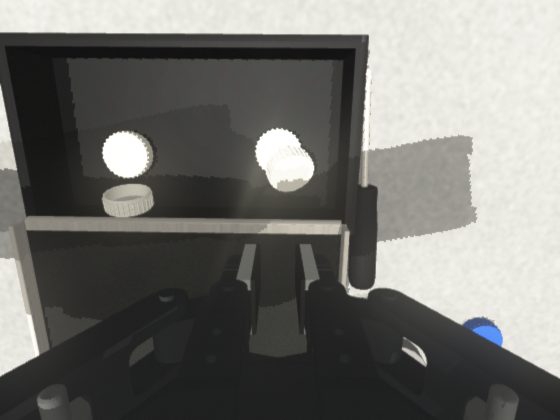

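All four caps are in the bin, at (128,153), (128,200), (277,150) and (290,170). I'll retreat and do a final check.

Call:
{"name": "arm_command", "arguments": {
  "rot": [
    [0, 0, 0],
    [0, 0, 0],
    [0, 0, 0],
    [0, 0, 0],
    [0, 0, 0]
  ],
  "slide": [
    [0, 0, 35],
    [0, 15, 30],
    [-10, 38, 5],
    [-10, 38, 0],
    [-10, 38, 0]
  ],
  "gripper": [16, 16, 16, 16, 16]
}}

```text
clock: 16.58
eef_pos: [579.4, 221.1, 240.6]
tool_rot: [3.132, 0.017, 0.152]
force: [0.7, 0.1, 0.3]
width: 15.6
```

Call:
{"name": "arm_command", "arguments": {
  "rot": [
    [0, 0, 0],
    [0, 0, 0],
    [0, 0, 0],
    [0, 0, 0],
    [0, 0, 0]
  ],
  "slide": [
    [-20, 35, 0],
    [-20, 35, 0],
    [-20, 30, 0],
    [-10, 15, 0],
    [0, 0, 0]
  ],
  "gripper": [16, 16, 16, 16, 16]
}}

```text
clock: 17.0
eef_pos: [501.3, 347.8, 235.3]
tool_rot: [3.135, 0.022, 0.158]
force: [0.1, -0.2, 0.5]
width: 16.1
```

```bash
python3 st.py 27 top side; python3 - <<'E'
from h import *
cv2.imwrite('pics/side27f.png',np.load('side27.npz')['p'][:,:,::-1])
for cam in('top','side'):
    a=np.load(cam+'0.npz')['p'].astype(int);b=np.load(cam+'27.npz')['p'].astype(int)
    for nm,u,v in ([('bottle',319,256),('gauge',382,244)] if cam=='top' else [('bottle',236,216),('gauge',246,263)]):
        s=np.s_[v-22:v+22,u-22:u+22]
        A=a[s].mean(2).astype('float32');B=b[s].mean(2).astype('float32')
        print(cam,nm,cv2.phaseCorrelate(A,B), abs(A-B).mean())
E
```

```text
[501.3 347.8 235.3] tray [  7.1 424.7] [3.135 0.022 0.158] 16.126440282870476 17.0
top bottle ((0.5508560850548783, 0.5557021443786319), 0.9617783200299298) 4.309573
top gauge ((0.5302592068833469, 0.46731086345868533), 1.0088832922335025) 3.0998623
side bottle ((0.4524026521258726, 0.48377502982962994), 0.9699503997520165) 3.3071625
side gauge ((0.5109894694297914, 0.5678018403835559), 1.0720643509758843) 3.1353307
```

View pics/top27.png

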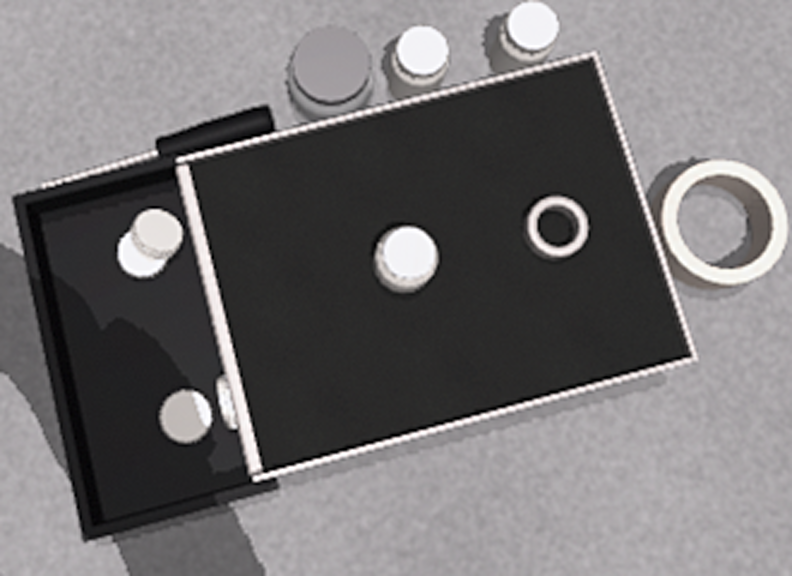

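View pics/side27f.png

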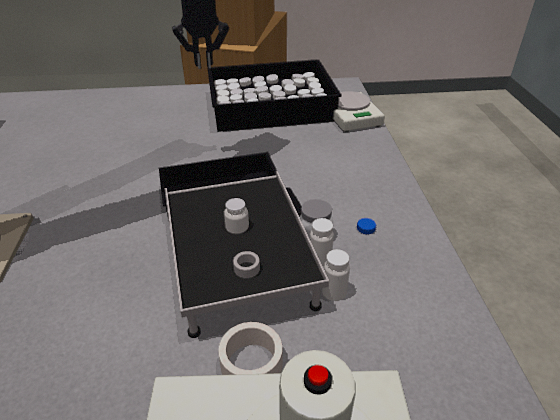

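The deck holds only the bottle and gauge, both unmoved: the uniform 0.5 px shift is just the even-window offset of phase correlation. I'll check how high the cap by the near wall sits, at crop (228,402).

```bash
python3 - <<'E'
from h import *
c=get_calibration('top'); z=np.load('tray.npz');O,R=z['O'],z['R']
d=get_image('top')[1]
for U,V in [(225,395),(228,405),(232,420),(186,416),(205,412),(158,232),(135,255),(150,330)]:
    u,v=int(U/2.4+150),int(V/2.4+150); P=c['xyz']+ray(c,u,v)*d[v,u]; print(U,V,P.round(),'tray',(R.T@(P[:2]-O)).round())
E
```

```text
225 395 [481.  86.   8.] tray [-57. 170.]
228 405 [473.  80.  44.] tray [-66. 166.]
232 420 [460.  80.  37.] tray [-79. 168.]
186 416 [467. 117.  17.] tray [-66. 203.]
205 412 [469. 102.  12.] tray [-66. 188.]
158 232 [614. 130.  29.] tray [ 81. 191.]
135 255 [597. 150.  18.] tray [ 69. 214.]
150 330 [538. 143.   5.] tray [  9. 217.]
```

It stands on its rim inside the bin, top at 44 mm and below the 55 mm wall. Everything is at rest, so I'm handing in.

```bash
python3 -c "
from h import *
print(ctrl.finish_job(), telemetry.read_state()['clock'])"
```

```text
the job is handed in; nothing more can be done
the job is handed in; nothing more can be done
```

All four caps are off the tray's open end and in the bin, and the job was handed in at about 17 s of the 64 s allowed. I pushed them one at a time with the fingers about 16 mm apart. No cap was gripped or lifted.

**Bin:** all four caps measure inside it. One landed standing on its rim against the near wall, with its top at about 44 mm, below the 55 mm wall. Another lies partly on top of a neighbour.

**Bottle and gauge:** both still stand where they were. Image comparison in the top and side views showed no shift.

**Rest of the bench:** in the final pictures everything else looks unmoved and the arm was clear of it all. The wrist force readings I took stayed within about 3 N.

**What disagreed:** the arm over- or undershot some moves by about 10–15 mm, so I corrected its position before each push. The fingertips also dipped to about deck height once, with no contact force showing.

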